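Hang the glaze paddle on the hook inside the drying cabinet

TASK

Take the wooden glaze paddle from its rest and hang it by its steel ring on the hook deep inside the low slatted cabinet, tilting it ring-up so that it goes in under the header board and roof. Before letting go, tug it lightly back towards the opening (about 5 N, kept up for a second) to be sure the hook has caught the ring; then leave it hanging free and still. Work gently: never press the paddle or the arm against the cabinet with more than 20 N, and leave the dish, cup and jar where they stand.

Things in the scene. Friction and masses are not known exactly. Their poses are not given: they have to be found in the camera images.
- paddle_grip (a point): Grip point of the glaze paddle: centre of its 16 x 16 mm wooden stick, 50 mm above the table on the rest. +x runs along the stick to the ring, +z up as it lies. The stick runs from 20 mm behind this point to 94 mm ahead; behind it a flat blade (46 mm wide, 8 mm thick) ends 55 mm behind this point. Mass 0.07 to 0.14 kg.
- paddle_ring (a point): Centre of the steel ring at the end of the stick, 115 mm ahead (+x) of the grip point. Ring of 5 mm round wire, 31 mm outside, 21 mm inside diameter; its hole's axis is the paddle's z, so the ring lies flat when the paddle does.
- rest: Fixed wooden rest, base 150 x 80 x 12 mm, origin at its underside below the grip point, x along the paddle. Blocks 50 mm wide and 16 mm long carry the blade (42 mm behind the grip point, 46 mm high) and the stick (55 mm ahead, forked, cheeks to 52 mm high); between them the stick is free on both sides.
- cabinet: Low fixed wooden cabinet, open at the front towards the robot. Origin: on the table, middle of the front; +x goes straight in, +y to the left seen from the robot, z up. Outside 284 mm wide, 142 mm deep, 270 mm high, boards 12 mm, inside 260 mm wide. Slatted roof with gaps of 9 to 15 mm, its underside at z = 258 mm; slatted back, inner face at x = 130 mm. One hook inside.
- header (a point): Middle of the lower edge of the cabinet's header board, which closes the top of the front opening (cabinet x 0 to 12 mm) down to z = 228 mm: what goes in must pass below it.
- rail_mid (a point): Middle of the hook's range, NOT the hook: cabinet x = 82, y = 0, z = 215 mm. The hook stands up to 40 mm to either side (cabinet y); where is not measured: see it through the roof gaps or the front, or feel for it; sideways it is firm. Drawn to the opening it gives about 1 mm per 4 N. A hung paddle's ring centre is at z = 207 mm; let go, it swings into place.
- hook_shape (a point): Also at the middle of the range (cabinet x = 76, z = 236 mm): height and depth of the top of the hook's point. The hook is 6 mm round wire: a level shank, axis at z = 215 mm, from a block at the back (26 mm wide, 40 mm high, front at x = 116 mm) to x = 82 mm, then the point, rising and leaning forward to x = 76 mm (front of the wire 73 mm).
- hook (a joint): How far the hook is drawn towards the opening (cabinet -x) on its stiff spring: 0 at rest, 0.006 m at its stop, about 4 N per mm; a 5 N tug draws it by little more than 1 mm, so this reading is too coarse to replace feeling the force.
- dish_c (a point): Bystander: white rectangular ceramic dish with a loop handle at each end, 130 x 200 x 55 mm (about 256 mm over the handles along its y), this point at its centre 28 mm up. Loose, to be left alone.
- glaze_cup: Bystander: white ceramic cup, 76 mm across, 85 mm high, origin at the centre of its underside. Loose, to be left alone.
- slip_jar: Bystander: dark jar with a lid, 68 mm across, 100 mm high, origin at the centre of its underside. Loose, to be left alone.
Mind the look-alikes: they are no part of the job. Of the things shaped like the part that bears paddle_grip, the wooden one is meant.

How it is judged (in metres and radians):
On the way, in this order (a step that is already met when the one before it is completed fails the run):
1. the gripped paddle's ring is brought inside the cabinet, under the header board (contact force between the fingers and paddle above 1 N and x of paddle_ring in the frame of cabinet above 0.03 m and z of paddle_ring in the frame of cabinet between 0.15 and 0.245 m), for 0.05 s.
2. with the paddle still gripped and its ring at the hook, the ring draws the hook 0.6 mm or more towards the opening (about 2.5 N) for 0.3 s (contact force between the fingers and paddle above 1 N and x of paddle_ring in the frame of cabinet between 0.055 and 0.115 m and y of paddle_ring in the frame of cabinet between -0.056 and 0.056 m and z of paddle_ring in the frame of cabinet between 0.195 and 0.235 m and contact force between paddle and cabinet above 1 N and value of joint hook above 0.0006 m), for 0.3 s.
At the end, for the whole second after the job is handed in: The paddle hangs by its ring on the hook inside the cabinet: ring centre 65 to 115 mm behind the front, within 56 mm of the cabinet's middle and 199 to 215 mm above the table, the stick within 0.3 rad of vertical, its weight carried by the cabinet's hook, at rest (under 0.05 m/s and 0.5 rad/s) (x of paddle_ring in the frame of cabinet between 0.065 and 0.115 m and y of paddle_ring in the frame of cabinet between -0.056 and 0.056 m and z of paddle_ring in the frame of cabinet between 0.199 and 0.215 m and angle between the x axis of paddle_grip and the z axis of cabinet, either way round below 0.3 rad and contact force between paddle and cabinet above 0.2 N and linear speed of paddle below 0.05 m/s and angular speed of paddle below 0.5 rad/s); the robot touches nothing.
It fails at once if the gripped paddle is pressed against the cabinet or its hook with more than 20 N (contact force between the fingers and paddle above 1 N and contact force between paddle and cabinet above 20 N).
It fails at once if the arm or the gripper presses on the cabinet with more than 20 N (contact force between any of the arm, the fingers and cabinet above 20 N).
It fails at once if the dish, the cup or the jar is moved by more than 30 mm (distance of any of dish_c, glaze_cup, slip_jar from where it was at the start of the episode above 0.03 m).
It also fails if it takes over 70 s, if anything falls off the work surface, if the arm or the gripper's body presses on something with over 40 N, if the wrist force passes 120 N, or if a joint passes its speed limit or range.

ROBOT

A 6-joint arm with a two-finger parallel gripper is mounted at the origin on the work surface. World frame = base frame: x ahead of the robot, y to its left, z up, the work surface at z = 0. Lengths are in m, angles in degrees, forces in N, time in s.
With the tool pointing down it reaches from about 0.25 to 0.725 m from the base axis. Payload 9.7 kg.
Tool frame: the origin (TCP) lies at the very end of the fingers, on their centre line; the grasp point (between the pads) lies 19 mm behind it; z points along the fingers, y is the direction in which the jaws open and shut (so a half turn about z gives the same grasp; the last joint's range is limited). The gripper opens to 85 mm and grips with 20 to 120 N. Pads are 22 mm wide; open, the fingers measure 114 mm over their backs; the gripper's body (76 mm by 85 mm) begins 54 mm behind the grasp point. The pads swing forward as they close: fully open they stand 13 mm farther back than shut.
Start: joints at [-68.698, 4.979, 10.078, 95.1, 0, 90], TCP at [0.2, -0.512, 0.231] pointing down, gripper open.
Joint ranges: [-179.16, 179.16], [-48.56, 103.87], [-65.8, 70.77], [-126.05, 130.52], [-82.76, 87.17], [-180, 180]. Speed limits (degrees/s): [127.2, 127.2, 147.25, 180, 180, 180].

INTERFACE

Orientations are given as [roll, pitch, yaw] about the fixed x, y, z axes, in that order (R = Rz(yaw) Ry(pitch) Rx(roll)).
In Python, from workcell import bot, camera, ticket gives the robot as it stands.
- The arm moves only by the shell command python3 -m jog 'ROWS' [FORCE]. ROWS is a JSON object of lists of equal length, an entry for each row: "turn": the turn, a rotation vector about the world's x, y, z each as a share of 8 degrees, from -1 to 1, a list of three; "delta_pos": the shift along the world's x, y, z each as a share of 50 mm, from -1 to 1, a list of three; "hand": the opening, from -1 (shut) to 1 (fully open). A call has exactly 10 rows; each row shifts and turns the commanded pose from where the row before left it; what a row does not reach is not made up. A row lasts 1/10 s, in which the tool goes at most 50 mm and 8.59 degrees, less where a joint would pass 70% of its speed; a pose out of reach is approached as far as the arm can. A call with a number of a shift or a turn outside -1 to 1 is refused whole. A call with a gripper value outside its range is refused whole. The fingers move at their own pace and stop on an object; FORCE is the grip in N (left out, the last holds). Time passes only in rows, so rows that do not move let the fingers close, or fill a call up. It gives the time, the measured TCP pose, the force and the opening at its end, in the units of the state.
- bot.get_obs(): the state, without advancing time (a new reading comes with each control period).
- camera(name): name is "scene" or "top" or "wrist"; returns a dict with "frame" (400x640x3 uint8, red, green, blue), "range_z" (400x640 float32, m along the optical axis (not along the pixel's ray), 0 where there is no reading), "fx", "fy", "cx", "cy" (pixels), "extrinsics" (4x4, takes a point from world to camera coordinates); the wrist camera has in their place "mount" (4x4, takes a point from camera to tool coordinates, whose origin is the TCP and whose axes are the flange's). Camera axes: x right, y up, looking along -z (the intrinsics and any distortion apply to the point x, -y, -z); pixel columns grow to the right and rows downward; lengths in m; the calibration is good to about 2 mm. The wrist camera is an equidistant fisheye: a pixel r from the principal point sees the ray r / f radians off the axis. A picture is of the moment at which its call begins: read the wrist's pose just before it.
- ticket.job_done(): hands the job in, once; it reports no verdict.
The state is a dict: "time": time; "q": joint angles; "qd": joint speeds; "joint_efforts": joint torques, N m; "ee_pos": TCP position; "tcp_rot": TCP orientation; "wrist_force": force on the tool from outside, world axes, zero at the start; "torque": the same for the moment, N m; "opening": finger opening in m.
Only numpy, scipy, OpenCV 4.12 (cv2) and the standard library are available. Lean on these libraries where they do the work, as an engineer would, in place of code of your own. Each camera call takes 0.05 s, during which the arm holds its last target.

## Working session

There is one attempt and no reset: what is moved stays moved. The work goes in short steps, Python scripts to look and compute and a shell command to move; the robot and the scene stay as the last step left them, time stands still between calls to the robot, and variables do not carry over. Pictures are saved under pics/ and viewed, and the job is handed in when it is done.

```bash
ls; mkdir -p pics
python3 - <<'E'
from workcell import bot,camera
import cv2
o=bot.get_obs();print(o)
for n in("scene","top","wrist"):
    c=camera(n);cv2.imwrite(f"pics/{n}0.png",c["frame"][:,:,::-1])
    print(n,{k:v for k,v in c.items() if k not in("frame","range_z")})
E
```

```text
pics
{'time': 0.0, 'q': array([-6.86975105e+01,  5.00994882e+00,  1.00323718e+01,  9.50983183e+01,
       -2.21408119e-03,  9.00008163e+01]), 'qd': array([ 0.08718981,  0.06591135,  0.01049945, -0.0488039 , -0.06057821,
        0.06686261]), 'joint_efforts': array([-8.73264271e-04, -5.20391071e+01,  4.64803970e+01,  1.61164283e-02,
       -1.05378886e-04,  2.28582870e-06]), 'ee_pos': array([ 0.1997151 , -0.51220731,  0.23057546]), 'tcp_rot': array([-1.79924105e+02,  2.21516050e-03,  2.13016761e+01]), 'wrist_force': array([0.55731099, 0.29272454, 0.44320344]), 'torque': array([-0.04132211, -0.01583702, -0.0369147 ]), 'opening': 0.08572751426211762}
scene {'fx': 466.17216066906315, 'fy': 466.17216066906315, 'cx': 326.1368666580272, 'cy': 199.07896545681925, 'extrinsics': array([[-0.81656427,  0.57710228, -0.0132572 ,  0.38791028],
       [-0.40869035, -0.56174766,  0.7193134 ,  0.07774011],
       [ 0.4076702 ,  0.59278371,  0.6945592 , -1.71115507],
       [ 0.        ,  0.        ,  0.        ,  1.        ]])}
top {'fx': 437.9814316886781, 'fy': 437.9814316886781, 'cx': 319.4878980047007, 'cy': 196.60725039812186, 'extrinsics': array([[ 0.0249357 , -0.99942082, -0.02315676,  0.01744644],
       [ 0.98616694,  0.02079478,  0.16444557, -0.51422174],
       [-0.16386879, -0.026937  ,  0.9861143 , -1.43639533],
       [ 0.        ,  0.        ,  0.        ,  1.        ]])}
wrist {'fx': 309.70691628693146, 'fy': 309.70691628693146, 'cx': 317.87172243712604, 'cy': 202.43050102173757, 'mount': array([[-7.59227557e-04,  9.60067929e-01,  2.79765964e-01,
         6.89803676e-02],
       [ 9.99999401e-01,  5.08372164e-04,  9.69221870e-04,
        -1.29984905e-03],
       [ 7.88293605e-04,  2.79766532e-01, -9.60067740e-01,
        -1.42551810e-01],
       [ 0.00000000e+00,  0.00000000e+00,  0.00000000e+00,
         1.00000000e+00]])}
```

View pics/scene0.png

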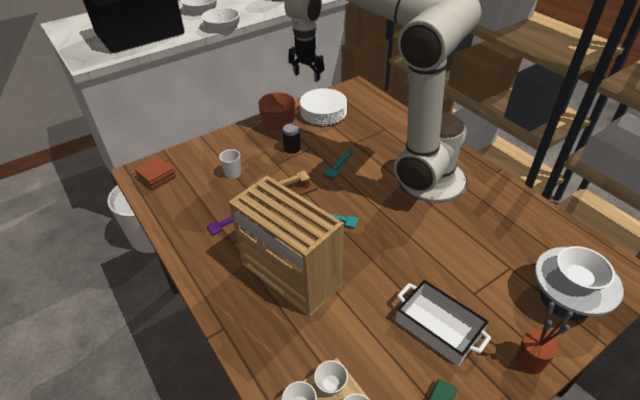

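View pics/top0.png

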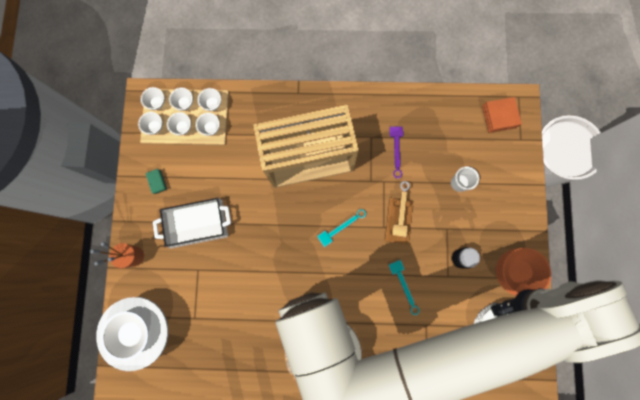

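View pics/wrist0.png

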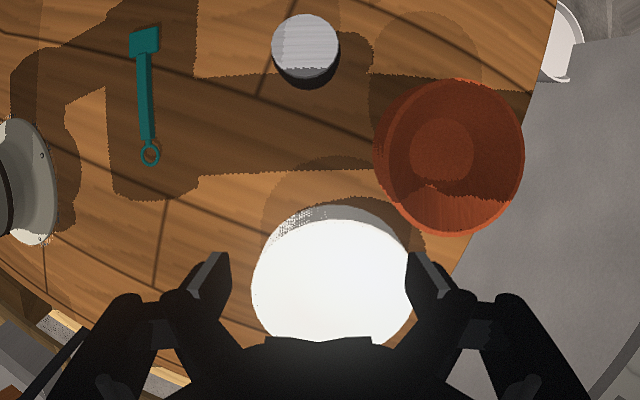

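The top view shows the wooden paddle on its rest, with the ring near (405,186) and the blade near (400,232). The cabinet is around (305,145), with its front facing down-image. Next I'll deproject these points.

```bash
cat > h.py <<'E'
import numpy as np, cv2
from workcell import bot,camera
from scipy.spatial.transform import Rotation as R
def cloud(c):
    z=c["range_z"].astype(float);v,u=np.indices(z.shape)
    p=np.stack([(u-c["cx"])/c["fx"]*z,-(v-c["cy"])/c["fy"]*z,-z],-1)
    E=c["extrinsics"];w=(p-E[:3,3])@E[:3,:3]
    w[z==0]=np.nan;return w
def onplane(c,u,v,z0):
    E=c["extrinsics"];d=np.array([(u-c["cx"])/c["fx"],-(v-c["cy"])/c["fy"],-1])@E[:3,:3]
    o=-E[:3,3]@E[:3,:3];return o+d*(z0-o[2])/d[2]
def proj(c,p):
    E=c["extrinsics"];q=E[:3,:3]@np.asarray(p)+E[:3,3]
    return np.array([c["cx"]+c["fx"]*q[0]/-q[2],c["cy"]-c["fy"]*q[1]/-q[2]])
def wristray(c,o):
    pass
def crop(c,u0,u1,v0,v1,s,name):
    cv2.imwrite(name,cv2.resize(c["frame"][v0:v1,u0:u1,::-1],None,fx=s,fy=s,interpolation=cv2.INTER_CUBIC))
E
python3 - <<'E'
from h import *
c=camera("top");w=cloud(c);np.savez("top.npz",w=w)
crop(c,375,435,170,250,7,"pics/pad.png"); crop(c,245,365,95,195,6,"pics/cab.png")
s=camera("scene");crop(s,215,365,165,315,5,"pics/cabs.png")
m=(w[...,2]>.25)&(w[...,2]<.29)
v,u=np.nonzero(m[95:195,245:365]);pts=w[95:195,245:365][v,u]
print(len(pts),np.median(pts[:,2]));rect=cv2.minAreaRect(pts[:,:2].astype(np.float32));print(rect,cv2.boxPoints(rect))
a=w[170:250,375:435];mm=(a[...,2]>.03)&(a[...,2]<.08);p=a[mm];print(len(p),p.min(0),p.max(0))
for v in range(178,244,3):
    row=w[v,385:420]; k=(row[:,2]>.04)
    if k.any(): print(v,np.nonzero(k)[0]+385,row[k].mean(0).round(3))
E
```

```text
3640 0.27100358895348553
((0.6513457298278809, 0.0697607547044754), (0.14521953463554382, 0.2842712700366974), 13.203093528747559) [[ 0.548191    0.19155493]
 [ 0.61311954 -0.08520207]
 [ 0.75450045 -0.05203342]
 [ 0.6895719   0.22472358]]
446 [ 0.38674468 -0.27124857  0.03004312] [ 0.57163183 -0.21169746  0.06748082]
181 [403 404 405] [ 0.571 -0.253  0.054]
184 [400 401 408] [ 0.561 -0.25   0.054]
187 [401 402 407 408] [ 0.551 -0.255  0.053]
190 [403 405] [ 0.54  -0.253  0.053]
193 [401 402 403 404 405 406] [ 0.529 -0.251  0.057]
196 [401 402 403 404 405] [ 0.519 -0.249  0.059]
199 [401 402 403 404 405] [ 0.509 -0.249  0.059]
202 [395 396 397 398 399 400 401 402 403 404 405 406 407 408 409] [ 0.5   -0.246  0.053]
205 [398 400 401 402 403 404 405 406 407 408 409] [ 0.489 -0.252  0.054]
208 [400 401 402 403 404] [ 0.478 -0.245  0.062]
211 [399 400 401 402 403 404] [ 0.469 -0.244  0.056]
214 [399 400 401 402 403] [ 0.458 -0.242  0.061]
217 [399 400 401 402 403] [ 0.449 -0.242  0.057]
220 [398 399 400 401 402 403] [ 0.439 -0.24   0.057]
223 [398 399 400 401 402] [ 0.429 -0.239  0.056]
226 [393 394 395 396 397 398 399 400 401 402 403 404 405 406] [ 0.419 -0.237  0.054]
229 [393 394 395 396 397 398 399 400 401 402 403 404 405 406] [ 0.409 -0.237  0.054]
232 [392 393 394 395 396 397 398 399 400 401 402 403 404 405 406] [ 0.399 -0.236  0.054]
235 [396 397 398 399 400 401 402 403 404 405 406] [ 0.39  -0.242  0.054]
```

View pics/pad.png

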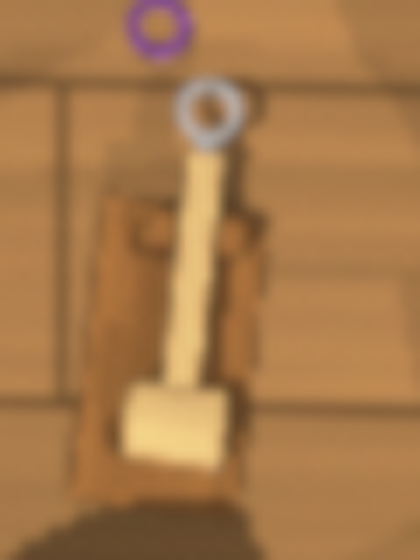

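View pics/cab.png

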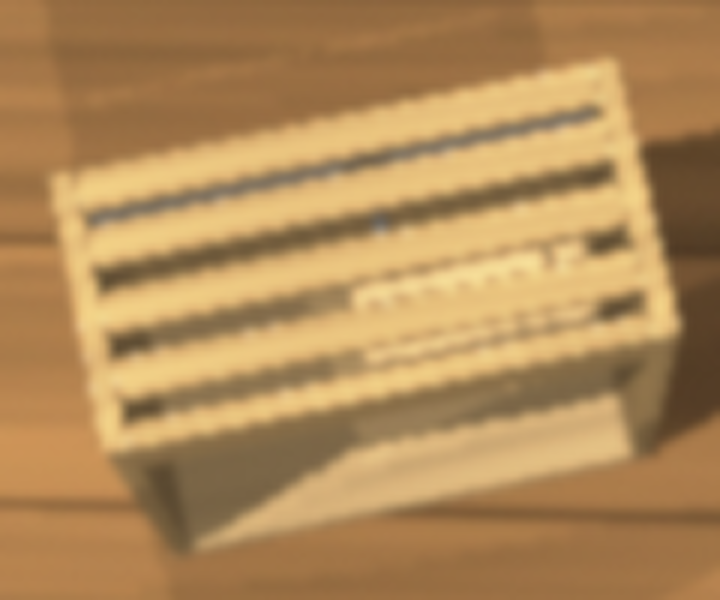

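View pics/cabs.png

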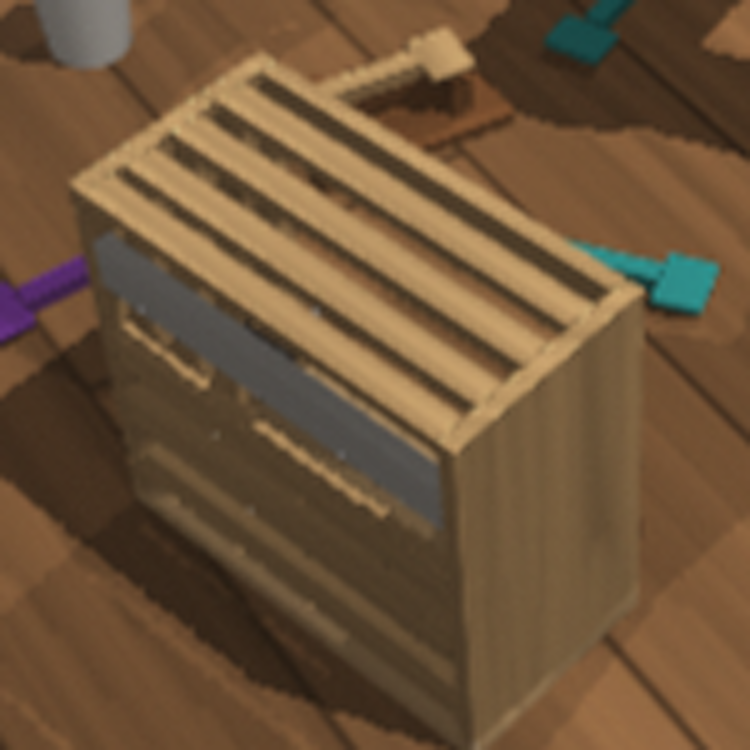

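The hook tip shows as a bluish spot in the third roof gap, at crop (380,222), which is about top pixel (308.3,132). Next I'll compute the cabinet, hook and paddle poses.

Run:
```python
from h import *
c=camera("top");w=cloud(c)
# paddle: stick center line by colour-less depth
P=[]
for v in list(range(192,201))+list(range(208,224)):
    row=w[v,395:412];k=(row[:,2]>.048)&(row[:,2]<.07)
    us=np.nonzero(k)[0]+395
    if len(us): P.append(onplane(c,us.mean(),v,.058))
P=np.array(P);f=np.polyfit(P[:,0],P[:,1],1);print("slope deg",np.degrees(np.arctan(f[0])),f,np.std(P[:,1]-np.polyval(f,P[:,0])))
ring=onplane(c,375+210.5/7-.5,170+111/7-.5,.05);print("ring",ring)
a,b=375+172/7-.5,170+467/7-.5
print("bladeend",onplane(c,a,b,.054))
# cabinet
yaw=np.radians(13.2)
# refine rect w/ scene cam too
for n in("top","scene"):
    c2=camera(n);w2=cloud(c2);m=(w2[...,2]>.262)&(w2[...,2]<.279)&(abs(w2[...,0]-.65)<.15)&(abs(w2[...,1]-.07)<.2)
    p=w2[m];r=cv2.minAreaRect(p[:,:2].astype(np.float32));print(n,len(p),np.median(p[:,2]),r)
    # side-trimmed
c0=np.array([.6513,.0698]);ex=np.array([np.cos(yaw),np.sin(yaw)]);ey=np.array([-ex[1],ex[0]])
O=c0-.071*ex;print("O",O)
h=onplane(c,245+380/6-.5,95+222/6-.5,.236)[:2]-O;print("hook tip cab",h@ex,h@ey)
# scene pixels: predict hook tip for several y
s=camera("scene");
for y in(-.04,-.02,0,.02,.04):
    q=O+.078*ex+y*ey;print(y,proj(c,[*q,.236]),proj(s,[*q,.236]), 5*(proj(s,[*q,.236])-[215,165]))
fr=s["frame"][165:315,215:365].astype(int)
```

```text
slope deg -6.232594509780837 [-0.1092104  -0.19303334] 0.0017247007539734406
ring [ 0.5568176  -0.25582178  0.05      ]
bladeend [ 0.38536469 -0.23597566  0.054     ]
top 3462 0.2711352767282703 ((0.6511033773422241, 0.06987322866916656), (0.14437885582447052, 0.2842227816581726), 13.420937538146973)
scene 3623 0.2696900545248998 ((0.6522747874259949, 0.06948325037956238), (0.14557993412017822, 0.286826491355896), 13.420787811279297)
O [0.5821759  0.05358709]
hook tip cab 0.09684475157950821 -0.012027462364095435
-0.04 [318.21559738 135.51085852] [273.6768666  215.19919871] [293.38433299 250.99599354]
-0.02 [311.68926104 136.86704894] [278.8674659  218.71759882] [319.33732949 268.5879941 ]
0 [305.16069977 138.2237017 ] [284.13933195 222.29108486] [345.69665975 286.45542429]
0.02 [298.62991243 139.58081704] [289.49438835 225.92096071] [372.47194174 304.60480354]
0.04 [292.09689789 140.93839521] [294.93461987 229.60857174] [399.67309936 323.04285868]
```

Run:
```python
from h import *
c=camera("top");s=camera("scene");yaw=np.radians(13.4)
ex=np.array([np.cos(yaw),np.sin(yaw)]);ey=np.array([-ex[1],ex[0]]);O=np.array([.6517,.0697])-.071*ex;print(O)
for z in(.218,.225,.236):
  for cc,u,v in((c,308,131.6),(s,215+315/5-.5,165+312/5-.5)):
    h=onplane(cc,u,v,z)[:2]-O;print(z,(h@ex).round(4),(h@ey).round(4))
# 3D pts in the cabinet near hook height
for n,cc in(("top",c),("scene",s)):
    w=cloud(cc);d=w[...,:2]-O;X=d@ex;Y=d@ey;Z=w[...,2]
    m=(X>.06)&(X<.112)&(abs(Y)<.06)&(Z>.205)&(Z<.245)
    for v,u in zip(*np.nonzero(m)): print(n,u,v,(X[v,u]).round(3),Y[v,u].round(3),Z[v,u].round(3),cc["frame"][v,u])
```

```text
[0.58263291 0.0532459 ]
0.218 0.1019 -0.0127
0.218 0.0902 -0.0144
0.225 0.0996 -0.0125
0.225 0.0943 -0.0093
0.236 0.096 -0.0124
0.236 0.1008 -0.0013
top 308 130 0.106 -0.014 0.22 [130 109  81]
top 307 131 0.105 -0.01 0.217 [113  99  81]
top 308 131 0.102 -0.013 0.223 [108  97  83]
top 307 132 0.102 -0.009 0.215 [118 105  89]
top 308 132 0.101 -0.012 0.218 [121 112  99]
top 308 133 0.096 -0.012 0.222 [166 146 119]
top 309 133 0.096 -0.015 0.221 [167 142 107]
scene 277 227 0.093 -0.013 0.221 [142 119  92]
scene 278 227 0.09 -0.012 0.219 [119 106  92]
scene 279 228 0.089 -0.01 0.216 [114  89  63]
```

```bash
python3 -m jog '{"delta_pos":[[0.48,0.54,0],[0.48,0.54,0],[0.48,0.54,0],[0.48,0.54,0],[0.48,0.54,0],[0.48,0.54,0],[0.48,0.54,0],[0.48,0.54,0],[0.48,0.54,0],[0.48,0.54,0]],"turn":[[0,0,1],[0,0,1],[0,0,1],[0,0,1],[0,0,1],[0,0,1],[0,0,1],[0,0,1],[0,0,1],[0,0,1]],"hand":[1,1,1,1,1,1,1,1,1,1]}' 40; python3 -c "
from workcell import bot;o=bot.get_obs();print(o['q'],o['ee_pos'],o['tcp_rot'])"
```

```text
time: 1.55
ee_pos: [0.4406, -0.2412, 0.2315]
tcp_rot: [180.0, 0.0, 101.6]
wrist_force: [0.8, -1.1, 0.6]
opening: 0.0857
[-2.86902818e+01 -1.58709981e+00  3.37498350e+00  9.49338727e+01
 -2.09099803e-03  4.96741030e+01] [ 0.44063445 -0.24115504  0.23147796] [1.79979846e+02 1.98501877e-02 1.01635611e+02]
```

```bash
python3 -m jog '{"delta_pos":[[0,0,-0.16],[0,0,-0.16],[0,0,-0.16],[0,0,-0.16],[0,0,-0.16],[0,0,-0.16],[0,0,-0.16],[0,0,-0.16],[0,0,-0.16],[0,0,0]],"turn":[[0,0,1],[0,0,1],[0,0,1],[0,0,1],[0,0,1],[0,0,1],[0,0,1],[0,0,1],[0,0,1],[0,0,0]],"hand":[1,1,1,1,1,1,1,1,1,1]}' 40
python3 - <<'E'
from h import *
o=bot.get_obs();print(o['q'],o['ee_pos'],o['tcp_rot'])
c=camera("wrist");cv2.imwrite("pics/w1.png",c["frame"][:,:,::-1])
z=c["range_z"];print(z[200,320])
E
```

```text
time: 2.55
ee_pos: [0.4394, -0.2422, 0.1583]
tcp_rot: [180.0, -0.1, 173.4]
wrist_force: [-0.3, -0.8, 0.6]
opening: 0.0854
[-2.88619423e+01 -2.40551406e+00 -5.51771783e+00  8.69771309e+01
 -6.30181461e-04 -2.22850052e+01] [ 0.4393739  -0.24217036  0.15831066] [ 1.79966706e+02 -8.29011641e-02  1.73423088e+02]
0.25357163
```

View pics/w1.png

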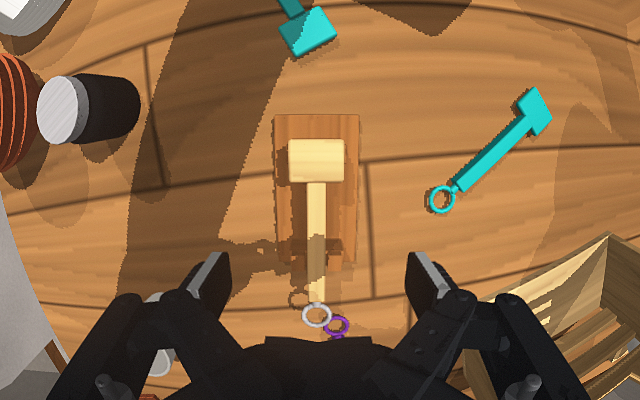

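The wrist view shows the stick vertical at u≈316, centred between the pads, with the blade at (316,160) and the ring at (317,316). I'll check that with the wrist calibration.

```bash
cat >> h.py <<'E'
def wray(c,o,u,v):
    x=np.array([u-c["cx"],v-c["cy"]]);r=np.hypot(*x);th=r/c["fx"]
    d=np.array([x[0]/r*np.sin(th),-x[1]/r*np.sin(th),-np.cos(th)])
    M=c["mount"];Rw=R.from_euler("xyz",o["tcp_rot"],degrees=True).as_matrix()
    return Rw@M[:3,3]+o["ee_pos"],Rw@M[:3,:3]@d
def wplane(c,o,u,v,z0):
    p,d=wray(c,o,u,v);return p+d*(z0-p[2])/d[2]
E
python3 - <<'E'
from h import *
o=bot.get_obs();c=camera("wrist")
print("ring",wplane(c,o,317,316,.05));print("blade far edge",wplane(c,o,289.5,139.5,.054),wplane(c,o,343.5,139.5,.054));print("stick",wplane(c,o,316.5,182,.058),wplane(c,o,316.5,300,.058))
E
```

```text
ring [ 0.55634892 -0.25700542  0.05      ]
blade far edge [ 0.38337592 -0.25800117  0.054     ] [ 0.38859403 -0.21519041  0.054     ]
stick [ 0.41978745 -0.24070251  0.058     ] [ 0.53126385 -0.25439285  0.058     ]
```

```bash
python3 -m jog '{"delta_pos":[[0.04,-0.02,-0.3],[0,0,-0.3],[0,0,-0.3],[0,0,-0.3],[0,0,-0.3],[0,0,-0.3],[0,0,-0.3],[0,0,-0.3],[0,0,-0.14],[0,0,0]],"turn":[[0,0,-0.05],[0,0,0],[0,0,0],[0,0,0],[0,0,0],[0,0,0],[0,0,0],[0,0,0],[0,0,0],[0,0,0]],"hand":[1,1,1,1,1,1,1,1,1,1]}' 40
python3 -m jog '{"delta_pos":[[0,0,0],[0,0,0],[0,0,0],[0,0,0],[0,0,0],[0,0,0],[0,0,0],[0,0,0],[0,0,0],[0,0,0]],"turn":[[0,0,0],[0,0,0],[0,0,0],[0,0,0],[0,0,0],[0,0,0],[0,0,0],[0,0,0],[0,0,0],[0,0,0]],"hand":[-1,-1,-1,-1,-1,-1,-1,-1,-1,-1]}' 40
```

```text
time: 3.65
ee_pos: [0.4412, -0.2431, 0.0311]
tcp_rot: [180.0, -0.1, 172.9]
wrist_force: [0.8, -0.1, -0.3]
opening: 0.0853
time: 4.65
ee_pos: [0.442, -0.2435, 0.0327]
tcp_rot: [-180.0, 0.0, 172.9]
wrist_force: [-0.1, -0.5, 5.5]
opening: 0.0153
```

```bash
python3 -m jog '{"delta_pos":[[0,0,0],[0,0,0],[0,0,0.1],[0,0,0.25],[0,0,0.25],[0,0,0.25],[0,0,0.3],[0,0,0.3],[0,0,0.3],[0,0,0.25]],"turn":[[0,0,0],[0,0,0],[0,0,0],[0,0,0],[0,0,0],[0,0,0.51],[0,0,0.51],[0,0,0.51],[0,0,0.51],[0,0,0.51]],"hand":[-1,-1,-1,-1,-1,-1,-1,-1,-1,-1]}' 100
python3 - <<'E'
from h import *
o=bot.get_obs();c=camera("wrist");cv2.imwrite("pics/w2.png",c["frame"][:,:,::-1]);print(o['q'],o['ee_pos'],o['tcp_rot'],o['wrist_force'])
E
```

```text
time: 5.65
ee_pos: [0.442, -0.2435, 0.1342]
tcp_rot: [-180.0, 0.1, -166.5]
wrist_force: [-0.0, -0.5, -1.4]
opening: 0.0141
[-2.88543289e+01 -2.13761208e+00 -7.91388810e+00  8.41530527e+01
 -1.44401994e-03 -4.23236165e+01] [ 0.44200181 -0.24354682  0.1342104 ] [-1.79951348e+02  5.12787925e-02 -1.66530691e+02] [-0.0307841  -0.49325265 -1.38871698]
```

View pics/w2.png

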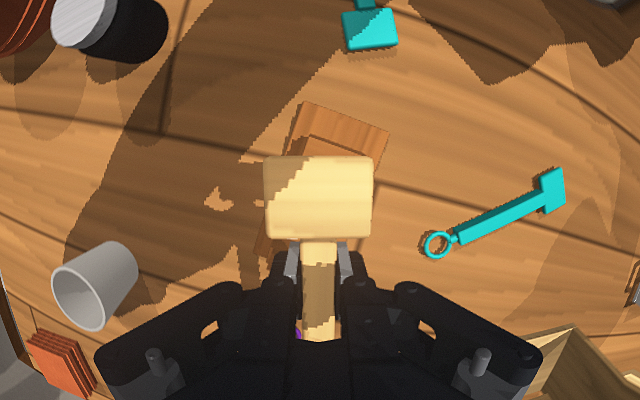

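```bash
python3 -m jog '{"delta_pos":[[0,0.3,0.02],[0,0.5,0.02],[0,0.56,0],[0,0.56,0],[0.1,0.56,0],[0.1,0.56,-0.02],[0.1,0.56,-0.04],[0.12,0.56,-0.04],[0.14,0.56,-0.04],[0.12,0.46,-0.02]],"turn":[[0.203,-0.851,0],[0.203,-0.851,0],[0.203,-0.851,0],[0.203,-0.851,0],[0.203,-0.851,0],[0,0,0],[0,0,0],[0,0,0],[0,0,0],[0,0,0]],"hand":[-1,-1,-1,-1,-1,-1,-1,-1,-1,-1]}' 100
cat > m.py <<'E'
from h import *
yaw=np.radians(13.4)
ex=np.array([np.cos(yaw),np.sin(yaw),0]);ey=np.array([-ex[1],ex[0],0]);O=np.array([.5826,.0532,0])
B=np.stack([ex,ey,[0,0,1]])
def st():
    o=bot.get_obs();Rw=R.from_euler("xyz",o["tcp_rot"],degrees=True).as_matrix()
    t=B@(o["ee_pos"]-O);Rc=B@Rw
    px=-Rc[:,0];g=t-.019*Rc[:,2];rg=g+.115*px
    print("t",o["time"],"tcp cab",(t*1e3).round(1),"grip",(g*1e3).round(1),"ring",(rg*1e3).round(1),"stick dir",px.round(3),"alpha",np.degrees(np.arctan2(px[2],px[0])).round(2),"Fcab",(B@o["wrist_force"]).round(2),"q",o["q"].round(1),"op",o["opening"].round(4))
    return o,rg
E
python3 - <<'E'
from m import *
o,r=st()
s=camera("scene");crop(s,215,375,100,260,4,"pics/s2.png");c=camera("top");crop(c,245,375,95,225,4,"pics/t2.png")
rw=B.T@r+O;print(proj(s,rw),4*(proj(s,rw)-[215,100]),proj(c,rw),4*(proj(c,rw)-[245,95]))
E
```

```text
time: 6.7
ee_pos: [0.4757, 0.017, 0.1267]
tcp_rot: [179.9, 35.0, -166.8]
wrist_force: [0.8, 0.2, -2.6]
opening: 0.0143Traceback (most recent call last):
  File "<stdin>", line 2, in <module>
  File "m.py", line 9, in st
    print("t",o["time"],"tcp cab",(t*1e3).round(1),"grip",(g*1e3).round(1),"ring",(rg*1e3).round(1),"stick dir",px.round(3),"alpha",np.degrees(np.arctan2(px[2],px[0])).round(2),"Fcab",(B@o["wrist_force"]).round(2),"q",o["q"].round(1),"op",o["opening"].round(4))
                                                                                                                                                                                                                                               ^^^^^^^^^^^^^^^^^^
AttributeError: 'float' object has no attribute 'round'
```

```bash
sed -i 's/o\["opening"\].round(4)/round(o["opening"],4)/' m.py
python3 - <<'E'
from m import *
o,r=st()
s=camera("scene");crop(s,215,375,100,260,4,"pics/s2.png");c=camera("top");crop(c,245,375,95,225,4,"pics/t2.png")
rw=B.T@r+O;print(proj(s,rw),4*(proj(s,rw)-[215,100]),proj(c,rw),4*(proj(c,rw)-[245,95]))
E
```

```text
t 6.7 tcp cab [-112.4  -10.5  126.7] grip [-123.3  -10.5  142.3] ring [-29.2 -10.8 208.3] stick dir [ 0.819 -0.003  0.574] alpha 35.04 Fcab [ 0.78  0.   -2.55] q [ -3.8 -42.4 -45.3  53.3   9.8 -14.1] op 0.0143
[308.91277398 206.20214838] [375.65109593 424.80859353] [316.37185801 173.50471756] [285.48743206 314.01887025]
```

View pics/s2.png

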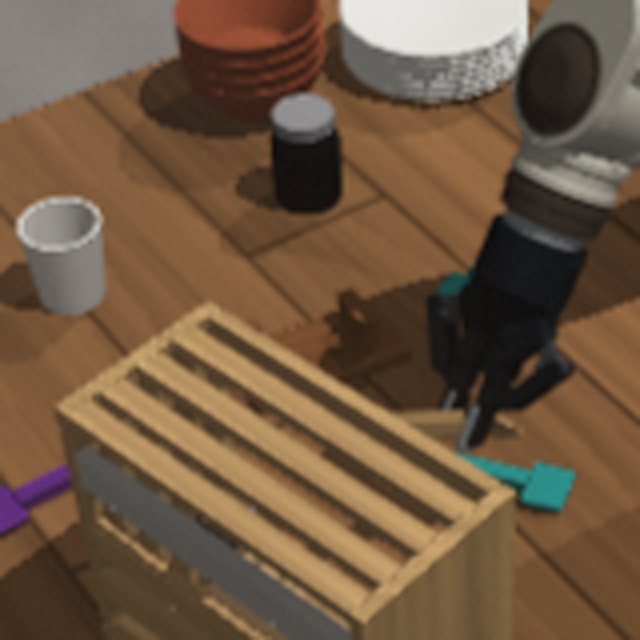

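View pics/t2.png

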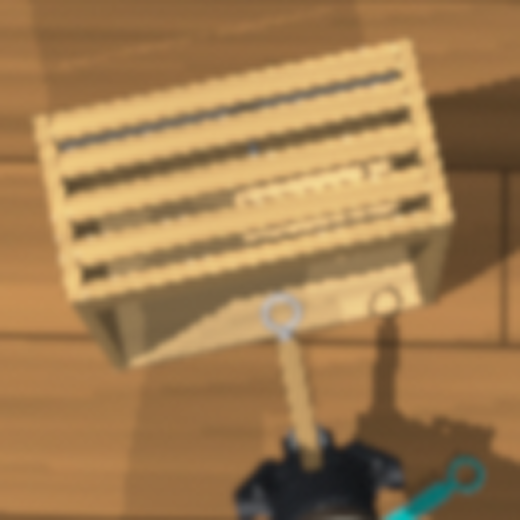

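Run:
```python
from m import *
c=camera("top");w=cloud(c);p=(w-O)@B.T
m=(p[...,2]>.17)&(p[...,0]>-.06)&(p[...,0]<-.005)&(abs(p[...,1])<.05)
q=p[m];v,u=np.nonzero(m);print(len(q),q.mean(0),q.min(0),q.max(0))
print("px",u.min(),u.max(),v.min(),v.max())
for (a,b,r) in zip(u,v,q): print(a,b,(r*1e3).round(0),end=';')
# ring from colour: greyish pixels
```

```text
78 [-0.03903221 -0.00777645  0.20336588] [-0.05979287 -0.02245326  0.18106561] [-0.01532988  0.00601331  0.21916785]
px 311 320 169 185
313 169 [-15.  -4. 217.];314 169 [-16.  -7. 217.];315 169 [-16. -10. 215.];316 169 [-17. -12. 217.];317 169 [-18. -15. 219.];318 169 [-19. -18. 219.];312 170 [-18.  -0. 216.];313 170 [-18.  -3. 217.];317 170 [-21. -15. 216.];318 170 [-21. -18. 213.];319 170 [-22. -21. 214.];311 171 [-19.   4. 211.];312 171 [-21.   1. 218.];318 171 [-23. -17. 211.];319 171 [-25. -20. 216.];311 172 [-23.   4. 215.];319 172 [-28. -19. 214.];320 172 [-27. -22. 209.];311 173 [-25.   5. 211.];319 173 [-29. -19. 208.];320 173 [-29. -22. 206.];311 174 [-27.   5. 206.];319 174 [-33. -18. 210.];311 175 [-30.   6. 206.];312 175 [-31.   3. 210.];318 175 [-34. -15. 204.];319 175 [-35. -18. 204.];312 176 [-33.   4. 204.];313 176 [-34.   1. 207.];314 176 [-33.  -2. 200.];315 176 [-35.  -5. 206.];316 176 [-36.  -8. 206.];317 176 [-35. -11. 200.];318 176 [-37. -14. 203.];313 177 [-36.   1. 201.];314 177 [-37.  -2. 202.];315 177 [-38.  -5. 204.];316 177 [-38.  -8. 203.];317 177 [-39. 
[... 286 characters left out ...]
315 180 [-46.  -3. 197.];316 180 [-47.  -6. 203.];317 180 [-47.  -9. 198.];318 180 [-48. -12. 201.];319 180 [-48. -15. 196.];315 181 [-50.  -2. 203.];316 181 [-50.  -5. 199.];317 181 [-51.  -8. 204.];318 181 [-51. -11. 198.];319 181 [-52. -14. 199.];315 182 [-51.  -1. 194.];316 182 [-53.  -4. 199.];317 182 [-53.  -7. 199.];318 182 [-54. -10. 197.];319 182 [-54. -13. 195.];315 183 [-55.  -1. 199.];316 183 [-56.  -4. 201.];317 183 [-56.  -7. 196.];318 183 [-56. -10. 193.];319 183 [-57. -13. 194.];315 184 [-57.  -0. 195.];316 184 [-58.  -3. 195.];317 184 [-59.  -6. 197.];318 184 [-59.  -9. 195.];319 184 [-60. -12. 193.];320 184 [-60. -15. 192.];315 185 [-58.   0. 181.];316 185 [-60.  -3. 189.];
```

```bash
python3 -m jog '{"delta_pos":[[0.02,-0.088,0.06],[0.175,0.042,0],[0.175,0.042,0],[0.175,0.042,0],[0.175,0.042,0],[0.175,0.042,0],[0.175,0.042,0],[0.175,0.042,0],[0.175,0.042,0],[0,0,0]],"turn":[[0,0,0],[0,0,0],[0,0,0],[0,0,0],[0,0,0],[0,0,0],[0,0,0],[0,0,0],[0,0,0],[0,0,0]],"hand":[-1,-1,-1,-1,-1,-1,-1,-1,-1,-1]}' 100;python3 - <<'E'
from m import *
o,r=st()
c=camera("top");crop(c,245,375,95,225,4,"pics/t3.png");w=cloud(c);p=(w-O)@B.T
m=(p[...,2]>.14)&(p[...,0]>-.06)&(p[...,0]<-.005)&(abs(p[...,1])<.05)
q=p[m];
for a in range(-60,0,8):
    k=q[(q[:,0]*1e3>a)&(q[:,0]*1e3<a+8)]
    if len(k): print(a,len(k),(k.mean(0)*1e3).round(1),(k[:,1].min()*1e3).round(1),(k[:,1].max()*1e3).round(1))
s=camera("scene");crop(s,235,345,165,255,7,"pics/s3.png")
E
```

```text
time: 7.85
ee_pos: [0.5476, 0.0283, 0.1292]
tcp_rot: [179.9, 35.0, -166.7]
wrist_force: [-0.7, 0.5, -0.3]
opening: 0.014
t 7.85 tcp cab [-39.8 -16.1 129.2] grip [-50.7 -16.1 144.7] ring [ 43.5 -16.3 210.7] stick dir [ 0.819 -0.001  0.573] alpha 34.98 Fcab [-0.54  0.65 -0.31] q [ -1.4 -30.1 -38.6  47.4   8.5 -12.2] op 0.014
-60 41 [-56.2 -12.6 166.8] -49.6 25.7
-52 25 [-47.8 -14.1 157.8] -33.2 5.6
-44 28 [-40.4 -14.2 157. ] -34.1 4.9
-36 15 [-32.2 -12.9 163.3] -20.8 -3.3
-28 16 [-23.8 -14.3 169.3] -22.2 -6.4
-20 14 [-16.3 -14.1 177. ] -20.9 -7.6
-12 14 [ -9.3 -14.1 181.7] -22.1 -6.4
```

View pics/t3.png

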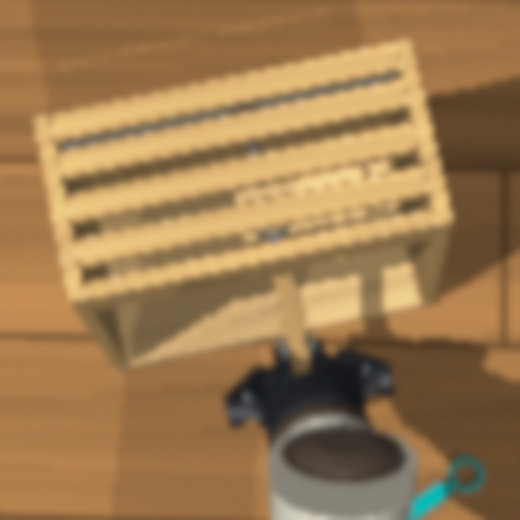

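View pics/s3.png

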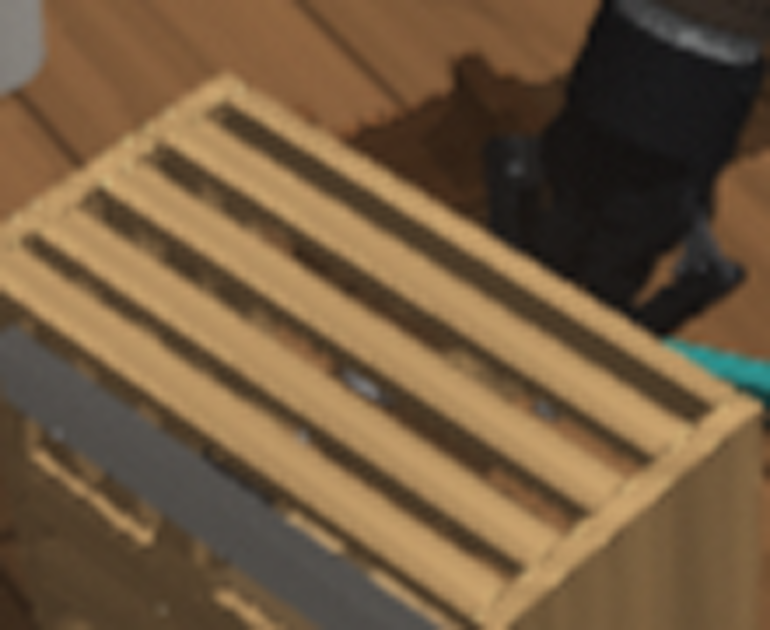

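```bash
python3 -m jog '{"delta_pos":[[-0.007,0.029,0.07],[0,0,0.07],[0,0,0.07],[0.064,0.015,0.07],[0.064,0.015,0.07],[0.064,0.015,0.07],[0.064,0.015,0.07],[0.064,0.015,0.07],[0,0,0],[0,0,0]],"turn":[[0,0,0],[0,0,0],[0,0,0],[0,0,0],[0,0,0],[0,0,0],[0,0,0],[0,0,0],[0,0,0],[0,0,0]],"hand":[-1,-1,-1,-1,-1,-1,-1,-1,-1,-1]}' 100;python3 - <<'E'
from m import *
o,r=st()
for n in("top","scene"):
    c=camera(n);w=cloud(c);p=(w-O)@B.T
    m=(p[...,2]>.2)&(p[...,2]<.256)&(p[...,0]>.02)&(p[...,0]<.11)&(abs(p[...,1]+.013)<.03)
    for (v,u) in zip(*np.nonzero(m)): print(n,u,v,(p[v,u]*1e3).round(0),c["frame"][v,u])
E
```

```text
time: 8.95
ee_pos: [0.5625, 0.0332, 0.1572]
tcp_rot: [179.9, 35.0, -166.7]
wrist_force: [-0.4, -0.5, -1.3]
opening: 0.0141
t 8.95 tcp cab [-24.2 -14.8 157.2] grip [-35.1 -14.8 172.7] ring [ 59.1 -15.  238.6] stick dir [ 0.819 -0.002  0.573] alpha 34.98 Fcab [-0.5  -0.44 -1.25] q [ -0.7 -28.  -34.3  49.6   8.  -11.5] op 0.0141
top 308 130 [107. -14. 219.] [126 105  78]
top 307 131 [105. -10. 216.] [108  94  77]
top 308 131 [106. -13. 212.] [104  93  80]
top 307 132 [101.  -9. 220.] [113 101  85]
top 308 132 [101. -12. 217.] [116 107  95]
top 308 133 [ 96. -12. 223.] [160 141 115]
top 309 133 [ 96. -15. 220.] [161 136 103]
top 314 140 [ 64. -24. 244.] [159 134 101]
top 315 140 [ 65. -27. 240.] [153 131 102]
top 314 141 [ 63. -24. 239.] [175 153 123]
top 315 141 [ 60. -27. 247.] [169 150 126]
top 306 142 [ 64.   0. 243.] [153 133 107]
top 307 142 [ 65.  -3. 237.] [164 140 109]
top 315 142 [ 57. -26. 244.] [177 160 137]
top 306 143 [ 60.   1. 243.] [173 154 132]
top 307 143 [ 61.  -2. 238.] [171 152 127]
top 314 143 [ 58. -23. 234.] [199 173 138]
top 315 143 [ 56. -25. 239.] [190 167 137
[... 1250 characters left out ...]
[152 121  81]
scene 297 214 [ 21.  -8. 218.] [121  95  64]
scene 280 215 [ 74. -18. 248.] [65 57 51]
scene 297 215 [ 23.  -7. 216.] [131 103  69]
scene 280 216 [ 74. -18. 244.] [71 59 51]
scene 281 216 [ 75. -13. 248.] [71 63 57]
scene 282 216 [ 72. -13. 246.] [67 59 50]
scene 281 217 [ 75. -14. 245.] [80 65 50]
scene 282 217 [ 73. -12. 244.] [69 60 54]
scene 283 217 [ 74.  -6. 249.] [68 61 54]
scene 283 218 [ 75.  -5. 247.] [74 61 51]
scene 284 218 [ 73.  -4. 245.] [74 62 52]
scene 285 218 [ 69.  -5. 242.] [70 57 44]
scene 286 219 [ 71.   1. 244.] [69 52 37]
scene 277 227 [ 91. -15. 218.] [135 113  89]
scene 278 227 [ 90. -12. 219.] [117 105  91]
scene 279 228 [ 90.  -9. 217.] [100  79  55]
```

```bash
python3 -m jog '{"delta_pos":[[0,0,0.02],[0.04,0.0095,0],[0.04,0.0095,0],[0.04,0.0095,0],[0.04,0.0095,0],[0.04,0.0095,0],[0.04,0.0095,0],[0.04,0.0095,0],[0.04,0.0095,0],[0,0,0]],"turn":[[0,0,0],[0,0,0],[0,0,0],[0,0,0],[0,0,0],[0,0,0],[0,0,0],[0,0,0],[0,0,0],[0,0,0]],"hand":[-1,-1,-1,-1,-1,-1,-1,-1,-1,-1]}' 100;python3 - <<'E'
from m import *
o,r=st()
E
```

```text
time: 10.05
ee_pos: [0.5786, 0.037, 0.1583]
tcp_rot: [179.9, 35.0, -166.7]
wrist_force: [-0.6, 0.2, -1.7]
opening: 0.0142
t 10.05 tcp cab [ -7.6 -14.8 158.3] grip [-18.5 -14.8 173.8] ring [ 75.7 -15.  239.8] stick dir [ 0.819 -0.002  0.573] alpha 34.99 Fcab [-0.48  0.37 -1.68] q [ -0.1 -25.5 -32.6  48.7   7.7 -11. ] op 0.0142
```

```bash
python3 -m jog '{"delta_pos":[[0,0,-0.03],[0,0,-0.03],[0,0,-0.03],[0,0,-0.03],[0,0,-0.03],[0,0,-0.03],[0,0,-0.03],[0,0,-0.03],[0,0,-0.03],[0,0,0]],"turn":[[0,0,0],[0,0,0],[0,0,0],[0,0,0],[0,0,0],[0,0,0],[0,0,0],[0,0,0],[0,0,0],[0,0,0]],"hand":[-1,-1,-1,-1,-1,-1,-1,-1,-1,-1]}' 100;python3 - <<'E'
from m import *
o,r=st()
E
```

```text
time: 11.05
ee_pos: [0.5783, 0.037, 0.1444]
tcp_rot: [179.9, 35.0, -166.7]
wrist_force: [-0.2, 0.2, -1.1]
opening: 0.0144
t 11.05 tcp cab [ -7.9 -14.8 144.4] grip [-18.8 -14.8 160. ] ring [ 75.4 -15.  225.9] stick dir [ 0.819 -0.002  0.573] alpha 34.97 Fcab [-0.17  0.2  -1.06] q [ -0.1 -25.4 -34.   47.1   7.7 -11.1] op 0.0144
```

```bash
python3 -m jog '{"delta_pos":[[0.01,0.002,-0.03],[0.01,0.002,-0.03],[0,0,-0.03],[0,0,-0.03],[0,0,-0.03],[0,0,-0.03],[0,0,0],[0,0,0],[0,0,0],[0,0,0]],"turn":[[0,0,0],[0,0,0],[0,0,0],[0,0,0],[0,0,0],[0,0,0],[0,0,0],[0,0,0],[0,0,0],[0,0,0]],"hand":[-1,-1,-1,-1,-1,-1,-1,-1,-1,-1]}' 100;python3 - <<'E'
from m import *
o,r=st()
for n in("top","scene"):
    c=camera(n);w=cloud(c);p=(w-O)@B.T
    m=(p[...,2]>.2)&(p[...,2]<.256)&(p[...,0]>.05)&(p[...,0]<.11)&(abs(p[...,1]+.013)<.03)
    for (v,u) in zip(*np.nonzero(m)): print(n,u,v,(p[v,u]*1e3).round(0),c["frame"][v,u])
    if n=="scene":crop(c,235,345,165,255,7,"pics/s4.png")
E
```

```text
time: 12.05
ee_pos: [0.5795, 0.0372, 0.1359]
tcp_rot: [179.9, 35.0, -166.7]
wrist_force: [-0.0, -0.7, -0.8]
opening: 0.0137
t 12.05 tcp cab [ -6.7 -14.9 135.9] grip [-17.6 -14.9 151.4] ring [ 76.6 -15.1 217.4] stick dir [ 0.819 -0.002  0.574] alpha 35.0 Fcab [-0.18 -0.65 -0.77] q [ -0.1 -25.1 -34.8  46.1   7.7 -11. ] op 0.0137
top 308 130 [107. -14. 217.] [126 105  78]
top 307 131 [105. -10. 217.] [107  94  77]
top 308 131 [103. -13. 220.] [104  93  80]
top 307 132 [100.  -9. 221.] [113 100  85]
top 308 132 [102. -12. 213.] [116 107  95]
top 308 133 [ 97. -12. 219.] [160 141 115]
top 309 133 [ 98. -15. 215.] [161 137 103]
top 314 140 [ 72. -25. 219.] [155 129  92]
top 312 141 [ 73. -19. 210.] [137 117  91]
top 313 141 [ 71. -22. 212.] [145 125  97]
top 314 141 [ 70. -25. 214.] [171 143 104]
top 307 142 [ 72.  -3. 214.] [151 128  97]
top 308 142 [ 71.  -6. 213.] [132 114  92]
top 309 142 [ 70.  -9. 214.] [123 108  90]
top 310 142 [ 69. -12. 215.] [118 105  90]
top 311 142 [ 69. -15. 214.] [116 105  91]
top 312 142 [ 69. -18. 212.] [132 117  97]
top 313 142 [ 69. -21. 208.] [164 140 107]
top 308 143 [ 68.  -5. 213.] [155 133 104]
top 309 143 [ 67.  -8. 214.] [138 123 104]
top 310 143 [ 67. -11. 214.] [127 117 106]
top 311 143 [ 65. -14. 218.] [123 113 102]
top 312 143 [ 65. -17. 215.] [146 127 103]
top 310 144 [ 65. -11. 207.] [170 150 125]
top 311 144 [ 64. -14. 210.] [161 141 115]
top 312 144 [ 64. -17. 209.] [172 144 108]
scene 286 221 [ 53. -20. 208.] [128 101  68]
scene 287 221 [ 50. -19. 206.] [100  77  52]
scene 287 222 [ 56. -14. 210.] [146 116  77]
scene 288 222 [ 52. -14. 207.] [106  82  55]
scene 289 223 [ 54.  -7. 209.] [117  92  61]
scene 277 227 [ 92. -14. 220.] [117  95  68]
scene 278 227 [ 88. -14. 216.] [84 73 58]
scene 279 228 [ 88. -11. 214.] [96 75 52]
```

View pics/s4.png

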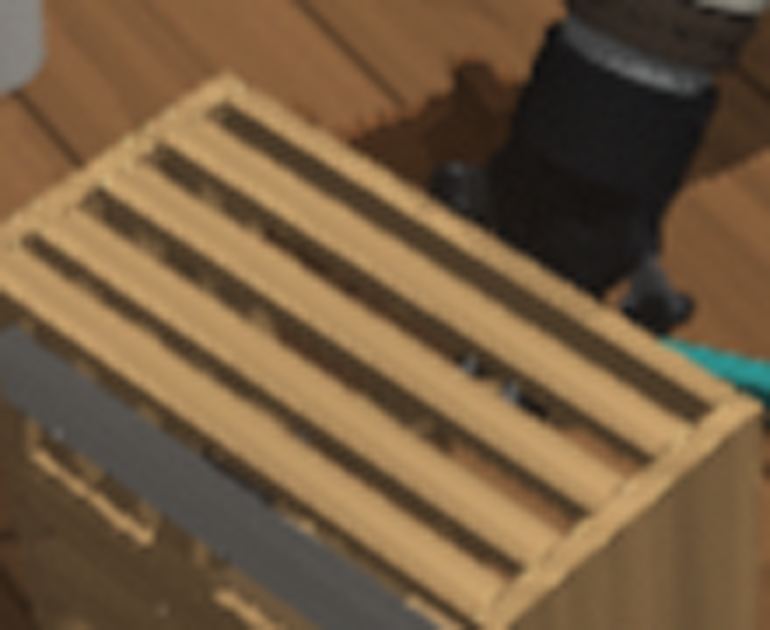

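```bash
python3 -m jog '{"delta_pos":[[0,0,-0.02],[0,0,-0.02],[-0.0097,-0.0023,0],[-0.0097,-0.0023,0],[-0.0097,-0.0023,0],[-0.0097,-0.0023,0],[-0.0097,-0.0023,0],[-0.0097,-0.0023,0],[0,0,0],[0,0,0]],"turn":[[0,0,0],[0,0,0],[0,0,0],[0,0,0],[0,0,0],[0,0,0],[0,0,0],[0,0,0],[0,0,0],[0,0,0]],"hand":[-1,-1,-1,-1,-1,-1,-1,-1,-1,-1]}' 100;python3 - <<'E'
from m import *
o,r=st()
E
```

```text
time: 13.15
ee_pos: [0.5766, 0.0365, 0.1338]
tcp_rot: [179.9, 35.0, -166.7]
wrist_force: [0.9, 1.0, -1.2]
opening: 0.0139
t 13.15 tcp cab [ -9.8 -14.8 133.8] grip [-20.6 -14.8 149.4] ring [ 73.6 -15.1 215.3] stick dir [ 0.819 -0.002  0.574] alpha 35.0 Fcab [ 1.09  0.76 -1.16] q [ -0.2 -25.5 -35.3  46.    7.8 -11.1] op 0.0139
```

```bash
python3 -m jog '{"delta_pos":[[-0.0078,-0.0018,0],[-0.0078,-0.0018,0],[-0.0078,-0.0018,0],[-0.0078,-0.0018,0],[-0.0078,-0.0018,0],[0,0,0],[0,0,0],[0,0,0],[0,0,0],[0,0,0]],"turn":[[0,0,0],[0,0,0],[0,0,0],[0,0,0],[0,0,0],[0,0,0],[0,0,0],[0,0,0],[0,0,0],[0,0,0]],"hand":[-1,-1,-1,-1,-1,-1,-1,-1,-1,-1]}' 100;python3 - <<'E'
from m import *
o,r=st()
E
```

```text
time: 14.15
ee_pos: [0.5747, 0.036, 0.1339]
tcp_rot: [179.9, 35.0, -166.7]
wrist_force: [3.6, 0.6, -0.1]
opening: 0.0141
t 14.15 tcp cab [-11.7 -14.9 133.9] grip [-22.6 -14.9 149.5] ring [ 71.6 -15.1 215.5] stick dir [ 0.819 -0.002  0.574] alpha 35.01 Fcab [ 3.63 -0.23 -0.07] q [ -0.3 -25.8 -35.5  46.1   7.8 -11.2] op 0.0141
```

```bash
python3 -m jog '{"delta_pos":[[-0.0078,-0.0018,0],[0,0,0],[0,0,0],[0,0,0],[0,0,0],[0,0,0],[0,0,0],[0,0,0],[0,0,0],[0,0,0]],"turn":[[0,0,0],[0,0,0],[0,0,0],[0,0,0],[0,0,0],[0,0,0],[0,0,0],[0,0,0],[0,0,0],[0,0,0]],"hand":[-1,-1,-1,-1,-1,-1,-1,-1,-1,-1]}' 100;python3 - <<'E'
from m import *
o,r=st()
E
python3 -m jog '{"delta_pos":[[0,0,0],[0,0,0],[0,0,0],[0,0,0],[0,0,0],[0,0,0],[0,0,0],[0,0,0],[0,0,0],[0,0,0]],"turn":[[0,0,0],[0,0,0],[0,0,0],[0,0,0],[0,0,0],[0,0,0],[0,0,0],[0,0,0],[0,0,0],[0,0,0]],"hand":[-1,-1,-1,-1,-1,-1,-1,-1,-1,-1]}' 100;python3 - <<'E'
from m import *
o,r=st()
E
```

```text
time: 15.15
ee_pos: [0.5743, 0.036, 0.1339]
tcp_rot: [179.9, 35.0, -166.7]
wrist_force: [3.7, 0.2, 0.3]
opening: 0.0143
t 15.15 tcp cab [-12.1 -14.8 133.9] grip [-23.  -14.9 149.4] ring [ 71.2 -15.  215.4] stick dir [ 0.819 -0.002  0.574] alpha 35.01 Fcab [ 3.63 -0.64  0.27] q [ -0.3 -25.9 -35.5  46.1   7.8 -11.2] op 0.0143
time: 16.15
ee_pos: [0.5742, 0.036, 0.1338]
tcp_rot: [179.9, 35.0, -166.7]
wrist_force: [4.7, 1.1, 1.1]
opening: 0.0142
t 16.15 tcp cab [-12.2 -14.8 133.8] grip [-23.  -14.8 149.4] ring [ 71.2 -15.  215.3] stick dir [ 0.819 -0.002  0.574] alpha 35.0 Fcab [ 4.8  -0.02  1.13] q [ -0.3 -25.9 -35.5  46.1   7.8 -11.2] op 0.0142
```

```bash
python3 -m jog '{"delta_pos":[[-0.0058,-0.0014,0],[0,0,0],[0,0,0],[0,0,0],[0,0,0],[0,0,0],[0,0,0],[0,0,0],[0,0,0],[0,0,0]],"turn":[[0,0,0],[0,0,0],[0,0,0],[0,0,0],[0,0,0],[0,0,0],[0,0,0],[0,0,0],[0,0,0],[0,0,0]],"hand":[-1,-1,-1,-1,-1,-1,-1,-1,-1,-1]}' 100;python3 - <<'E'
from m import *
o,r=st()
E
python3 -m jog '{"delta_pos":[[0,0,0],[0,0,0],[0,0,0],[0,0,0],[0,0,0],[0,0,0],[0,0,0],[0,0,0],[0,0,0],[0,0,0]],"turn":[[0,0,0],[0,0,0],[0,0,0],[0,0,0],[0,0,0],[0,0,0],[0,0,0],[0,0,0],[0,0,0],[0,0,0]],"hand":[-1,-1,-1,-1,-1,-1,-1,-1,-1,-1]}' 100;python3 - <<'E'
from m import *
o,r=st()
E
```

```text
time: 17.15
ee_pos: [0.574, 0.0359, 0.1338]
tcp_rot: [179.9, 35.0, -166.7]
wrist_force: [4.9, 1.0, 1.3]
opening: 0.0142
t 17.15 tcp cab [-12.4 -14.9 133.8] grip [-23.3 -14.9 149.4] ring [ 70.9 -15.1 215.4] stick dir [ 0.819 -0.002  0.574] alpha 35.0 Fcab [ 5.   -0.12  1.32] q [ -0.3 -25.9 -35.6  46.1   7.8 -11.2] op 0.0142
time: 18.15
ee_pos: [0.574, 0.0359, 0.1339]
tcp_rot: [179.9, 35.0, -166.7]
wrist_force: [5.4, 1.8, 0.8]
opening: 0.0143
t 18.15 tcp cab [-12.4 -14.8 133.9] grip [-23.3 -14.8 149.4] ring [ 70.9 -15.1 215.4] stick dir [ 0.819 -0.002  0.574] alpha 35.01 Fcab [5.69 0.54 0.8 ] q [ -0.3 -25.9 -35.6  46.1   7.8 -11.2] op 0.0143
```

```bash
python3 -m jog '{"delta_pos":[[0.045,0.011,-0.009],[0.045,0.011,-0.009],[0.045,0.011,-0.009],[0.128,0.03,-0.087],[0.128,0.03,-0.087],[0.128,0.03,-0.087],[0.128,0.03,-0.087],[0.128,0.03,-0.087],[0,0,0],[0,0,0]],"turn":[[0,0,0],[0,0,0],[0,0,0],[0.101,-0.426,0],[0.101,-0.426,0],[0.101,-0.426,0],[0.101,-0.426,0],[0.101,-0.426,0],[0,0,0],[0,0,0]],"hand":[-1,-1,-1,-1,-1,-1,-1,-1,-1,-1]}' 100;python3 - <<'E'
from m import *
o,r=st()
E
```

```text
time: 19.15
ee_pos: [0.6122, 0.0449, 0.1101]
tcp_rot: [179.9, 52.4, -166.8]
wrist_force: [-0.2, 0.4, -0.7]
opening: 0.0144
t 19.15 tcp cab [ 26.9 -14.9 110.1] grip [ 11.8 -14.9 121.7] ring [ 82.1 -15.1 212.7] stick dir [ 0.611 -0.002  0.792] alpha 52.35 Fcab [-0.1   0.46 -0.75] q [ -1.1 -31.6 -51.6  18.5  11.4  -8.9] op 0.0144
```

```bash
python3 -m jog '{"delta_pos":[[0.1,0.024,-0.045],[0.1,0.024,-0.045],[0.1,0.024,-0.045],[0.1,0.024,-0.045],[0.1,0.024,-0.045],[0,0,0],[0,0,0],[0,0,0],[0,0,0],[0,0,0]],"turn":[[0.0675,-0.2835,0],[0.0675,-0.2835,0],[0.0675,-0.2835,0],[0.0675,-0.2835,0],[0.0675,-0.2835,0],[0,0,0],[0,0,0],[0,0,0],[0,0,0],[0,0,0]],"hand":[-1,-1,-1,-1,-1,-1,-1,-1,-1,-1]}' 100;python3 - <<'E'
from m import *
o,r=st()
E
```

```text
time: 20.15
ee_pos: [0.6379, 0.051, 0.1002]
tcp_rot: [179.9, 64.2, -166.8]
wrist_force: [0.3, -0.1, -1.6]
opening: 0.0139
t 20.15 tcp cab [ 53.3 -15.  100.2] grip [ 36.2 -15.  108.5] ring [ 86.3 -15.1 212. ] stick dir [ 0.435 -0.001  0.9  ] alpha 64.19 Fcab [ 0.23 -0.15 -1.61] q [ -1.2 -28.8 -60.2  -4.8  13.1  -6.4] op 0.0139
```

```bash
python3 -m jog '{"delta_pos":[[0.083,0.02,-0.026],[0.083,0.02,-0.026],[0.083,0.02,-0.026],[0.083,0.02,-0.026],[0.083,0.02,-0.026],[0,0,0],[0,0,0],[0,0,0],[0,0,0],[0,0,0]],"turn":[[0.045,-0.19,0],[0.045,-0.19,0],[0.045,-0.19,0],[0.045,-0.19,0],[0.045,-0.19,0],[0,0,0],[0,0,0],[0,0,0],[0,0,0],[0,0,0]],"hand":[-1,-1,-1,-1,-1,-1,-1,-1,-1,-1]}' 100;python3 - <<'E'
from m import *
o,r=st()
E
```

```text
time: 21.15
ee_pos: [0.6584, 0.056, 0.0932]
tcp_rot: [179.8, 72.0, -166.8]
wrist_force: [-0.7, 0.0, 0.1]
opening: 0.0139
t 21.15 tcp cab [ 74.4 -14.8  93.2] grip [ 56.3 -14.8  99.1] ring [ 91.9 -15.  208.5] stick dir [ 0.309 -0.001  0.951] alpha 71.98 Fcab [-0.68  0.19  0.13] q [ -1.  -20.5 -63.3 -24.3  13.6  -4.5] op 0.0139
```

```bash
python3 -m jog '{"delta_pos":[[0,0,0],[0,0,0],[0,0,0],[0,0,0],[0,0,0],[0,0,0],[0,0,0],[0,0,0],[0,0,0],[0,0,0]],"turn":[[0,0,0],[0,0,0],[0,0,0],[0,0,0],[0,0,0],[0,0,0],[0,0,0],[0,0,0],[0,0,0],[0,0,0]],"hand":[-0.62,-0.6,-0.57,-0.54,-0.5,-0.4,-0.2,0.1,0.4,0.7]}' 40;python3 - <<'E'
from m import *
o,r=st()
c=camera("wrist");cv2.imwrite("pics/w5.png",c["frame"][:,:,::-1])
E
```

```text
time: 22.15
ee_pos: [0.6584, 0.0561, 0.0929]
tcp_rot: [179.8, 72.0, -166.9]
wrist_force: [0.1, -0.4, 0.6]
opening: 0.0718
t 22.15 tcp cab [ 74.4 -14.8  92.9] grip [ 56.3 -14.8  98.8] ring [ 91.9 -15.  208.1] stick dir [ 0.309 -0.001  0.951] alpha 71.97 Fcab [ 0.01 -0.42  0.56] q [ -1.  -20.4 -63.3 -24.3  13.7  -4.5] op 0.0718
```

View pics/w5.png

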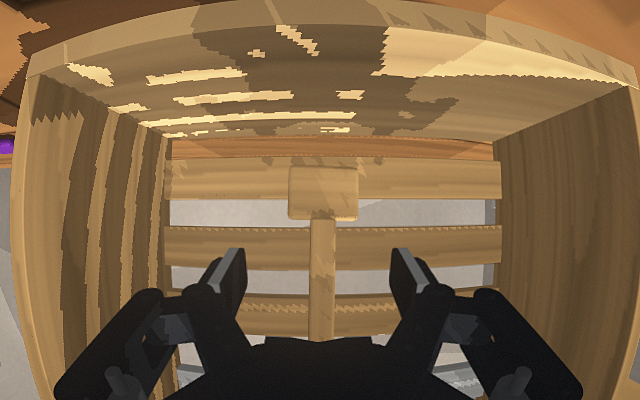

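```bash
python3 -m jog '{"delta_pos":[[-0.083,-0.02,0.026],[-0.083,-0.02,0.026],[-0.083,-0.02,0.026],[-0.083,-0.02,0.026],[-0.083,-0.02,0.026],[-0.11,-0.026,0.04],[-0.11,-0.026,0.04],[-0.11,-0.026,0.04],[-0.11,-0.026,0.04],[-0.11,-0.026,0.04]],"turn":[[-0.045,0.19,0],[-0.045,0.19,0],[-0.045,0.19,0],[-0.045,0.19,0],[-0.045,0.19,0],[-0.0675,0.2835,0],[-0.0675,0.2835,0],[-0.0675,0.2835,0],[-0.0675,0.2835,0],[-0.0675,0.2835,0]],"hand":[1,1,1,1,1,1,1,1,1,1]}' 40;python3 - <<'E'
from m import *
o,r=st()
c=camera("wrist");cv2.imwrite("pics/w6.png",c["frame"][:,:,::-1])
E
```

```text
time: 23.2
ee_pos: [0.6098, 0.0445, 0.1097]
tcp_rot: [179.9, 52.4, -166.7]
wrist_force: [-0.5, 0.9, -0.3]
opening: 0.0855
t 23.2 tcp cab [ 24.5 -14.8 109.7] grip [  9.4 -14.8 121.3] ring [ 79.5 -15.  212.4] stick dir [ 0.61  -0.001  0.793] alpha 52.43 Fcab [-0.23  0.99 -0.32] q [ -1.2 -32.  -52.   18.6  11.5  -8.9] op 0.0855
```

View pics/w6.png

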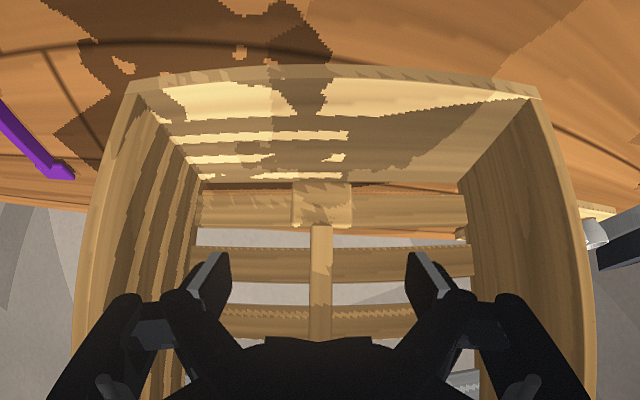

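```bash
python3 -m jog '{"delta_pos":[[-0.2,-0.048,0],[-0.2,-0.048,0],[-0.2,-0.048,0],[-0.2,-0.048,0],[-0.2,-0.048,0],[-0.2,-0.048,0],[-0.2,-0.048,0],[-0.2,-0.048,0],[-0.2,-0.048,0],[-0.2,-0.048,0]],"turn":[[-0.101,0.426,0],[-0.101,0.426,0],[-0.101,0.426,0],[-0.101,0.426,0],[-0.101,0.426,0],[0,0,0],[0,0,0],[0,0,0],[0,0,0],[0,0,0]],"hand":[1,1,1,1,1,1,1,1,1,1]}' 40;python3 - <<'E'
from m import *
import time
o,r=st()
for i in range(2):
  c=camera("wrist");cv2.imwrite(f"pics/w7{i}.png",c["frame"][:,:,::-1])
  for n in("top","scene"):
    c=camera(n);w=cloud(c);p=(w-O)@B.T
    m=(p[...,2]>.196)&(p[...,2]<.23)&(p[...,0]>.02)&(p[...,0]<.11)&(abs(p[...,1]+.013)<.03)
    for (v,u) in zip(*np.nonzero(m)): print(n,u,v,(p[v,u]*1e3).round(0))
E
```

```text
time: 24.25
ee_pos: [0.5091, 0.0203, 0.109]
tcp_rot: [179.9, 35.0, -166.7]
wrist_force: [-0.3, -0.2, 1.0]
opening: 0.0856
t 24.25 tcp cab [-79.2 -15.  109. ] grip [-90.1 -15.  124.6] ring [  4.1 -15.2 190.6] stick dir [ 0.819 -0.002  0.574] alpha 35.03 Fcab [-0.38 -0.13  1.02] q [ -2.9 -36.3 -44.3  48.1   9.3 -13.3] op 0.0856
top 308 130 [106. -14. 222.]
top 306 131 [104.  -7. 222.]
top 307 131 [101. -10. 229.]
top 308 131 [102. -13. 223.]
top 309 131 [101. -16. 224.]
top 310 131 [103. -19. 218.]
top 311 131 [101. -22. 219.]
top 312 131 [101. -25. 219.]
top 304 132 [102.  -0. 221.]
top 305 132 [102.  -3. 220.]
top 306 132 [101.  -6. 222.]
top 307 132 [100.  -9. 223.]
top 308 132 [ 99. -12. 222.]
top 311 132 [103. -22. 204.]
top 312 132 [ 99. -24. 214.]
top 313 132 [101. -28. 208.]
top 304 133 [102.   0. 214.]
top 305 133 [101.  -3. 215.]
top 306 133 [105.  -6. 198.]
top 307 133 [104.  -9. 199.]
top 308 133 [ 97. -12. 219.]
top 309 133 [ 95. -15. 223.]
top 310 133 [103. -18. 198.]
top 305 134 [101.  -2. 204.]
scene 277 227 [ 90. -17. 216.]
scene 278 227 [ 90. -13. 219.]
scene 279 228 [ 89. -10. 216.]
top 308 130 [108. -14. 214.]
top 306 131 [103.  -7. 224.]
top 307 131 [103. -10. 223.]
top 308 131 [100. -13. 229.]
top 309 131 [101. -16. 225.]
top 310 131 [101. -19. 222.]
top 311 131 [101. -22. 219.]
top 312 131 [102. -25. 215.]
top 304 132 [104.  -0. 215.]
top 305 132 [101.  -3. 222.]
top 306 132 [ 99.  -6. 227.]
top 307 132 [100.  -9. 222.]
top 308 132 [100. -12. 222.]
top 312 132 [ 98. -24. 218.]
top 313 132 [ 99. -27. 213.]
top 304 133 [100.   0. 218.]
top 305 133 [101.  -3. 214.]
top 308 133 [ 97. -12. 221.]
top 309 133 [ 97. -15. 219.]
top 310 133 [102. -18. 202.]
top 304 134 [100.   1. 209.]
top 305 134 [100.  -2. 206.]
scene 277 227 [ 91. -15. 218.]
scene 278 227 [ 89. -13. 218.]
scene 279 228 [ 90.  -9. 217.]
```

View pics/w71.png

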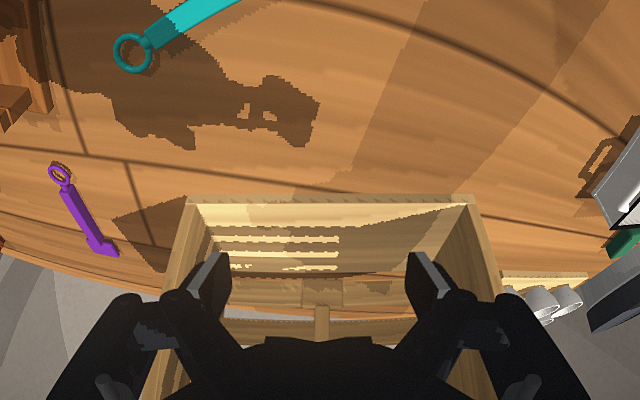

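```bash
python3 -m jog '{"delta_pos":[[-0.1,-0.024,0],[-0.1,-0.024,0],[0,0,0],[0,0,0],[0,0,0],[0,0,0],[0,0,0],[0,0,0],[0,0,0],[0,0,0]],"turn":[[0,0,0],[0,0,0],[0,0,0],[0,0,0],[0,0,0],[0,0,0],[0,0,0],[0,0,0],[0,0,0],[0,0,0]],"hand":[1,1,1,1,1,1,1,1,1,1]}' 40
python3 - <<'E'
from m import *
def look():
    o=bot.get_obs();c=camera("wrist");out=[]
    for v,u in ((285,320),(295,320),(318,320),(330,320)):
        p0,d=wray(c,o,u,v);M=c["mount"]
        # depth along optical axis
        Rw=R.from_euler("xyz",o["tcp_rot"],degrees=True).as_matrix();ax=Rw@M[:3,:3]@[0,0,-1]
        out.append((B@(p0+d*c["range_z"][v,u]/(d@ax)-O)*1e3).round(1))
    print(o["time"],out);return c
c=look();cv2.imwrite("pics/w8.png",c["frame"][:,:,::-1]);a=c["frame"].astype(int)
for i in range(20): c=look() if i%5==4 else camera("top")
c=camera("wrist")
print("pixel change",np.abs(c["frame"].astype(int)-a).max(),(np.abs(c["frame"].astype(int)-a).max(-1)>25).sum())
t=camera("top");crop(t,245,375,95,225,4,"pics/t8.png")
E
```

```text
time: 25.55
ee_pos: [0.5002, 0.0181, 0.1094]
tcp_rot: [179.9, 35.0, -166.7]
wrist_force: [0.0, -0.2, -0.2]
opening: 0.0856
25.55 [array([ 96.3, -11.9,  43.6]), array([ 94.5, -12. ,  56.7]), array([ 91.6, -12.1,  84.8]), array([ 91.3, -12.2,  98.4])]
25.8 [array([ 96.6, -11.9,  43.4]), array([ 96.7, -12. ,  55.8]), array([ 92.6, -12.1,  84.5]), array([ 93.2, -12.2,  97.9])]
26.05 [array([ 92.2, -11.9,  45.4]), array([ 92. , -12. ,  57.7]), array([ 87.1, -12.2,  86.2]), array([ 89.7, -12.2,  98.8])]
26.3 [array([ 96.3, -11.9,  43.6]), array([ 95.9, -12. ,  56.1]), array([ 91.2, -12.1,  84.9]), array([ 91.8, -12.2,  98.3])]
26.55 [array([ 95.2, -11.9,  44.1]), array([ 94.9, -12. ,  56.5]), array([ 91.5, -12.1,  84.8]), array([ 91.2, -12.2,  98.4])]
pixel change 131 179
```

View pics/w8.png

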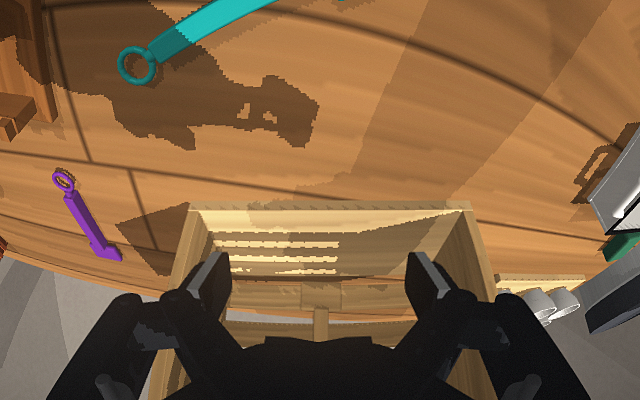

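View pics/t8.png

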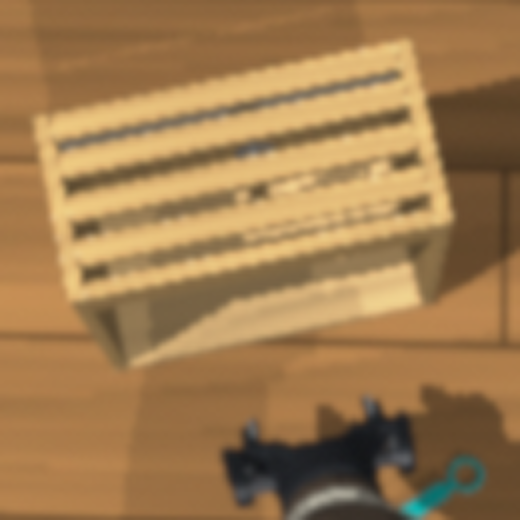

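```bash
python3 -m jog '{"delta_pos":[[0,0,0],[0,0,0],[0,0,0],[0,0,0],[0,0,0],[0,0,0],[0,0,0],[0,0,0],[0,0,0],[0,0,0]],"turn":[[0,0,0],[0,0,0],[0,0,0],[0,0,0],[0,0,0],[0,0,0],[0,0,0],[0,0,0],[0,0,0],[0,0,0]],"hand":[1,1,1,1,1,1,1,1,1,1]}'
python3 -m jog '{"delta_pos":[[0,0,0],[0,0,0],[0,0,0],[0,0,0],[0,0,0],[0,0,0],[0,0,0],[0,0,0],[0,0,0],[0,0,0]],"turn":[[0,0,0],[0,0,0],[0,0,0],[0,0,0],[0,0,0],[0,0,0],[0,0,0],[0,0,0],[0,0,0],[0,0,0]],"hand":[1,1,1,1,1,1,1,1,1,1]}'
python3 - <<'E'
from m import *
a=None
for i in range(10):
    c=camera("wrist")["frame"][272:335,255:395].astype(int)
    if a is None:a=c
    d=np.abs(c-a).max(-1);v,u=np.nonzero(d>25);print(len(u),(u.min()+255,u.max()+255,v.min()+272,v.max()+272) if len(u) else "",end="; ")
print(bot.get_obs()["time"])
E
```

```text
time: 27.7
ee_pos: [0.5002, 0.0182, 0.1095]
tcp_rot: [179.9, 35.0, -166.7]
wrist_force: [-0.4, 0.8, 0.0]
opening: 0.0855
time: 28.7
ee_pos: [0.5002, 0.0181, 0.1094]
tcp_rot: [179.9, 35.0, -166.7]
wrist_force: [-0.1, -0.4, -1.0]
opening: 0.0853
0 ; 0 ; 1 (np.int64(328), np.int64(328), np.int64(305), np.int64(305)); 0 ; 0 ; 0 ; 1 (np.int64(329), np.int64(329), np.int64(285), np.int64(285)); 1 (np.int64(327), np.int64(327), np.int64(306), np.int64(306)); 2 (np.int64(327), np.int64(329), np.int64(285), np.int64(306)); 1 (np.int64(327), np.int64(327), np.int64(306), np.int64(306)); 29.2
```

The paddle is hanging still and the robot is clear of it, so I'm handing the job in.

```bash
python3 -c "
from workcell import ticket;print(ticket.job_done())"
```

```text
the job is handed in; nothing more can be done
None
```

The wooden paddle is hanging by its ring on the hook inside the cabinet, and the job was handed in at about 29 s. The hand-in gave no verdict.

- **What I did:** I gripped the paddle at its grip point, tilted it 35° ring-up and took it in under the header. I passed the ring over the hook's point, which I had located at cabinet y ≈ -12.5 mm. With the ring on the hook, I tilted the paddle to 72°, released it, and backed the hand out in front of the cabinet.
- **Tug:** I pulled back towards the opening for four seconds. The wrist force read 3.6 to 4.8 N in the first two seconds and 5.0 to 5.7 N in the last two. Readings were only taken at the end of each second and carry about 1 N of noise. I did not have the hook's own travel reading.
- **Last checks:** The ring is at about x = 101, y = -13 and z ≈ 207 mm in the cabinet frame. The stick is vertical within measurement noise.
- **At rest:** The images showed no motion of the paddle over the last half second. One earlier comparison, about a second long, did show some changed pixels; I did not look into where, and waited two more seconds before checking again.
- **Forces and bystanders:** No contact with the cabinet beyond the tug showed in the wrist force, which was read only at the end of each move. The arm stayed clear of the dish, cup and jar, but I did not measure their positions again at the end.
- **Disagreement:** The camera and arm positions for the ring differed by about 2 to 3 mm, so I used the camera's values.

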